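# Spin check of a decorating turntable, parked on its pointer

## Robot

A 6-joint arm with a two-finger parallel gripper is mounted at the origin on a cart in front of the work surface, level with it; the furniture and walls round the work are solid. World frame = base frame: x ahead of the robot, y to its left, z up, the work surface at z = 0. Lengths are in mm, angles in degrees, forces in N, time in s.
With the tool pointing down it reaches from about 300 to 850 mm from the base axis. Payload 4.2 kg.
Tool frame: the origin (TCP) lies midway between the tips of the shut fingers; the grasp point (between the pads) lies 19 mm behind it; y points along the fingers, z is the direction in which the jaws open and shut, and the axes are right-handed (so a half turn about y gives the same grasp; the last joint's range is limited). The gripper opens to 91 mm and grips with 3 to 60 N. Pads are 32 mm wide; open, the fingers measure 118 mm over their backs; the gripper's body (76 mm by 178 mm) begins 60 mm behind the grasp point.
Start: joints at [-65.833, 18.312, 89.639, -0, 72.044, -1.146], TCP at [245.856, -519.806, 213.976] pointing down, gripper open.
Joint ranges: [-177.97, 177.97], [-48.28, 115.42], [12.27, 149.76], [-77.06, 257.06], [2.81, 150.46], [-146.56, 146.56]. Speed limits (degrees/s): [147.25, 147.25, 180, 180, 180, 180].

## Interface

Orientations are given as [roll, pitch, yaw] about the fixed x, y, z axes, in that order (R = Rz(yaw) Ry(pitch) Rx(roll)).
In Python, from workcell import env gives the robot as it stands.
- The arm moves only by the shell command python3 -m handwheel 'ROWS' [FORCE]. ROWS is JSON, a list of rows, each a list of 3 entries, a list of its own where there are three numbers: the opening, from 0 (shut) to 1 (fully open), then the shift along the tool's x, y, z in mm, then the turn, a rotation vector about the tool's x, y, z in degrees. A call has exactly 10 rows; each row shifts and turns the commanded pose from where the row before left it, along the tool's axes as they then stand; what a row does not reach is not made up. A row lasts 1/12 s, in which the tool goes at most 41.7 mm and 7.16 degrees, less where a joint would pass 70% of its speed; a pose out of reach is approached as far as the arm can. A call is refused whole if a number of a shift passes 41.7 or a number of a turn 7.16, either way. A call with a gripper value outside its range is refused whole. The fingers move at their own pace and stop on an object; FORCE is the grip in N (left out, the last holds). Time passes only in rows, so rows that do not move let the fingers close, or fill a call up. It gives the time, the measured TCP pose, the force and the opening at its end, in the units of the state.
- env.state(): the state, without advancing time (a new reading comes with each control period).
- env.grab_frame(name): name is "scene" or "top" or "wrist"; returns the picture (420x560x3 uint8, red, green, blue); there is no depth.
- env.camera_info(name): a dict with "fx", "fy", "cx", "cy" (pixels), "camera_from_world" (4x4, takes a point from world to camera coordinates); the wrist camera has in their place "mount" (4x4, takes a point from camera to tool coordinates, whose origin is the TCP and whose axes are the tool frame's). Camera axes: x right, y down, z forward; pixel columns grow to the right and rows downward; lengths in mm; the calibration is good to about 2 mm. The wrist camera is an equidistant fisheye: a pixel r from the principal point sees the ray r / f radians off the axis. A picture is of the moment at which its call begins: read the wrist's pose just before it. camera_info takes no time and is no camera call.
- env.job_done(): hands the job in, once; it reports no verdict.
Trained networks look in the newest picture that a camera, given by its name, has taken for a name from the list of things; names that differ only in an ending like _2 or _b are one class to them, and where a whole thing is asked for, a point or a joint stands for the part that bears it (a point fixed in the world has none). Each returns a list of dicts, best first, with "p" (0 to 1); they miss things now and then, are a little off and sometimes report something else, mostly with a low value. They report only what shows in the picture. A call takes as long as a camera call.
- env.masks_of(camera, label): "region" (420x560 bool, what is visible of it) and "location" ([column, row] in pixels, amid what is visible of it).
The state is a dict: "time_s": time; "qpos": joint angles; "qvel": joint speeds; "effort": joint torques, N m; "ee_pos": TCP position; "ee_rot": TCP orientation; "force": force on the tool from outside, world axes, zero at the start; "torque": the same for the moment, N m; "gripper_width": finger opening in mm.
Only numpy, scipy, OpenCV 4.12 (cv2) and the standard library are available. Lean on these libraries where they do the work, as an engineer would, in place of code of your own. Each camera call takes 0.05 s, during which the arm holds its last target.

## Task

Check that the decorating turntable runs freely: with a fingertip, flick its peg so that the wheel spins anticlockwise (seen from above), and let the peg sail past the fixed pointer once untouched. When it comes round again, or on any later lap, brake the still turning wheel with a fingertip so that it stops with the peg right at the pointer, and take the hand away. Do not let the wheel stop elsewhere or run down by itself, and lift or shift nothing: the turntable and the things around it stay where they stand.

Things in the scene. Friction and masses are not known exactly. Their poses are not given: they have to be found in the camera images.
- turntable: Loose but heavy (2.5 kg) grey stand: round foot of 180 mm diameter, column, and a bracket with the upright pointer. Origin on the wheel's axis at the table surface, z up the axis; its -x axis points to the pointer
- disc_top (a point): Centre of the top face of the wheel, on the axis, 75 mm above the table. The wheel is a flat aluminium disc, 220 mm diameter, 14 mm thick; its face inside radius 70 mm is clear and flat
- peg (a point): Centre of the peg (half-way up): a black upright round peg, 14 mm diameter, standing 26 mm above the disc's top face, 85 mm from the axis (on a washer of 20 mm diameter, 2 mm high). The only raised thing on the disc
- pointer (a point): Tip of the fixed upright steel pointer, 135 mm from the axis and 113 mm above the table (38 mm above the disc's top). The bracket below it is 18 mm wide, stands just outside the rim (inner face 131 mm from the axis), and does not touch the wheel or the peg
- wheel (a joint): Turn of the wheel in rad, growing anticlockwise from above, counting on through whole turns; 0, 2 pi, 4 pi..: peg at the pointer. Starts between -3.8 and -2.5. Very free bearing: inertia about 0.006 kg m2 (-20 to +30 %), drag 0.0009 N m plus 0.0004 N m per rad/s; at 3 rad/s it coasts about two and a half turns. A fingertip pressed on the disc with a few N stops it within about 0.1 s
- jigger: Bystander: double-ended steel measuring cup, 44 mm diameter, 108 mm tall, origin under its centre
- dough: Bystander: ball of pink dough in film, 65x67x38 mm, origin under its centre
- mug: Bystander: mug, 92x127x95 mm, origin under its centre

How it is judged (in metres and radians):
On the way, in this order (a step that is already met when the one before it is completed fails the run):
1. the peg has passed the pointer a first time, the wheel spinning anticlockwise with no finger on it (value of joint wheel between 0.1 and 3.5 rad and velocity of joint wheel above 0.4 rad/s and contact force between the fingers and turntable below 0.02 N), for 0.05 s.
2. the wheel comes round again, still turning by itself with no finger on it (value of joint wheel above 3.6 rad and velocity of joint wheel above 0.25 rad/s and contact force between the fingers and turntable below 0.02 N), for 0.05 s.
3. a finger bears on the wheel to brake it (value of joint wheel above 3.6 rad and contact force between the fingers and turntable above 0.3 N).
At the end, for the whole second after the job is handed in: The wheel is at rest (under 0.03 rad/s) with the peg within 0.2 rad (11 degrees, 17 mm at the peg) of the pointer, after at least one free pass; the turntable stands flat within 30 mm of where it stood, the jigger, dough and mug within 20 mm ((value of joint wheel between 6.0832 and 6.4832 rad or value of joint wheel between 12.3664 and 12.7664 rad or value of joint wheel between 18.6496 and 19.0496 rad or value of joint wheel between 24.9327 and 25.3327 rad or value of joint wheel between 31.2159 and 31.6159 rad or value of joint wheel between 37.4991 and 37.8991 rad or value of joint wheel between 43.7823 and 44.1823 rad or value of joint wheel between 50.0655 and 50.4655 rad or value of joint wheel between 56.3487 and 56.7487 rad or value of joint wheel between 62.6319 and 63.0319 rad or value of joint wheel between 68.915 and 69.315 rad or value of joint wheel between 75.1982 and 75.5982 rad) and velocity of joint wheel between -0.03 and 0.03 rad/s and distance of turntable from where it was at the start of the episode below 0.03 m and height (world z) of turntable below 0.008 m and angle between turntable's own z axis and vertical below 0.08 rad and distance of each of jigger, dough, mug from where it was at the start of the episode below 0.02 m); the robot touches nothing.
It fails at once if after its free lap the wheel was left standing, untouched, more than 0.5 rad from the pointer (run down by itself or stopped elsewhere) (value of joint wheel above 3.6 rad and velocity of joint wheel between -0.01 and 0.01 rad/s and contact force between the fingers and turntable below 0.02 N and not (value of joint wheel between 5.7832 and 6.7832 rad or value of joint wheel between 12.0664 and 13.0664 rad or value of joint wheel between 18.3496 and 19.3496 rad or value of joint wheel between 24.6327 and 25.6327 rad or value of joint wheel between 30.9159 and 31.9159 rad or value of joint wheel between 37.1991 and 38.1991 rad or value of joint wheel between 43.4823 and 44.4823 rad or value of joint wheel between 49.7655 and 50.7655 rad or value of joint wheel between 56.0487 and 57.0487 rad or value of joint wheel between 62.3319 and 63.3319 rad or value of joint wheel between 68.615 and 69.615 rad or value of joint wheel between 74.8982 and 75.8982 rad)).
It fails at once if the turntable was lifted, tipped or shifted by more than 30 mm (height (world z) of turntable above 0.01 m or angle between turntable's own z axis and vertical above 0.1 rad or distance of turntable from where it was at the start of the episode above 0.03 m).
It fails at once if the jigger, dough or mug was moved by more than 20 mm (distance of any of jigger, dough, mug from where it was at the start of the episode above 0.02 m).
It also fails if it takes over 48 s, if anything falls off the work surface, if the arm or the gripper's body presses on something with over 40 N, if the wrist force passes 120 N, or if a joint passes its speed limit or range.

## Working session

There is one attempt and no reset: what is moved stays moved. The work goes in short steps, Python scripts to look and compute and a shell command to move; the robot and the scene stay as the last step left them, time stands still between calls to the robot, and variables do not carry over. Pictures are saved under pics/ and viewed, and the job is handed in when it is done.

```bash
ls; mkdir -p pics; python3 - <<'E'
from workcell import env
import cv2,numpy as np
print(env.state())
for n in("scene","top"):
    f=env.grab_frame(n);cv2.imwrite(f"pics/{n}0.png",f[:,:,::-1])
    print(n,env.camera_info(n))
    for l in("turntable","disc_top","peg","pointer","wheel","jigger","dough","mug"):
        try:
            r=env.masks_of(n,l); print(l,[(round(d["p"],2),d["location"],int(d["region"].sum())) for d in r[:3]])
        except Exception as e: print(l,e)
print(env.camera_info("wrist"),env.state()["time_s"])
E
```

```text
pics
{'time_s': 0.0, 'qpos': array([-6.58321438e+01,  1.83490642e+01,  8.97068678e+01, -1.52490460e-03,
        7.20422224e+01, -1.14621230e+00]), 'qvel': array([ 0.00290428, -0.10528858,  0.07161291, -0.02812493,  0.10103904,
        0.00362078]), 'effort': array([-6.20530955e-04, -4.12460768e+01, -2.31968415e+01,  7.24689220e-02,
        4.55291674e-02, -1.39771223e-04]), 'ee_pos': array([ 245.64221598, -519.33149677,  213.14297376]), 'ee_rot': array([-9.00981637e+01,  5.13944278e-04, -1.54685461e+02]), 'force': array([0.18876711, 0.5895607 , 0.1866431 ]), 'torque': array([ 0.01113016,  0.0231156 , -0.03256065]), 'gripper_width': 91.35632125350597}
scene {'fx': 452.80847281491964, 'fy': 452.80847281491964, 'cx': 280.45597828179547, 'cy': 214.86861290252347, 'camera_from_world': array([[-8.25026906e-01, -5.64866177e-01,  1.60251727e-02,
         4.08454723e+02],
       [-4.38162291e-01,  6.21544071e-01, -6.49381841e-01,
         2.95495267e+02],
       [ 3.56853486e-01, -5.42779117e-01, -7.60293640e-01,
         1.10983608e+03],
       [ 0.00000000e+00,  0.00000000e+00,  0.00000000e
[... 975 characters left out ...]
262.4, 207.0], 4713)]
peg [(0.86, [262.2, 210.2], 4715)]
pointer [(0.93, [260.3, 208.8], 4806)]
wheel [(0.88, [262.2, 207.0], 4646)]
jigger [(0.59, [144.4, 246.3], 300)]
dough [(0.91, [340.5, 199.7], 331)]
mug [(0.63, [399.7, 250.7], 1019)]
{'fx': 325.19226210127806, 'fy': 325.19226210127806, 'cx': 281.28302982625706, 'cy': 205.56635460514303, 'mount': array([[-1.61147561e-04,  9.68208265e-01,  2.50145417e-01,
        -6.96204906e+01],
       [ 5.22880369e-04, -2.50145304e-01,  9.68208166e-01,
        -1.71510591e+02],
       [ 9.99999850e-01,  2.86820513e-04, -4.65946789e-04,
         8.35968696e-01],
       [ 0.00000000e+00,  0.00000000e+00,  0.00000000e+00,
         1.00000000e+00]])} 0.9
```

View pics/top0.png

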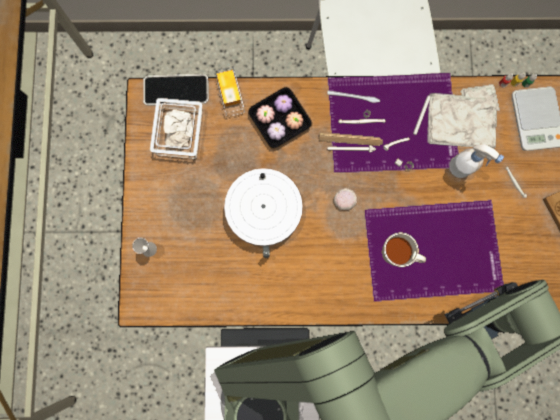

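View pics/scene0.png

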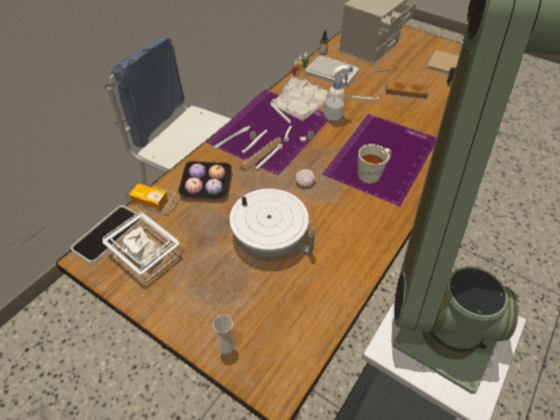

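```bash
python3 - <<'E'
import cv2
a=cv2.imread("pics/top0.png")[150:270,200:320];cv2.imwrite("pics/topz.png",cv2.resize(a,(600,600),interpolation=cv2.INTER_CUBIC))
a=cv2.imread("pics/scene0.png")[160:280,200:340];cv2.imwrite("pics/scz.png",cv2.resize(a,(700,600),interpolation=cv2.INTER_CUBIC))
E
```

```text
(no output)
```

View pics/topz.png

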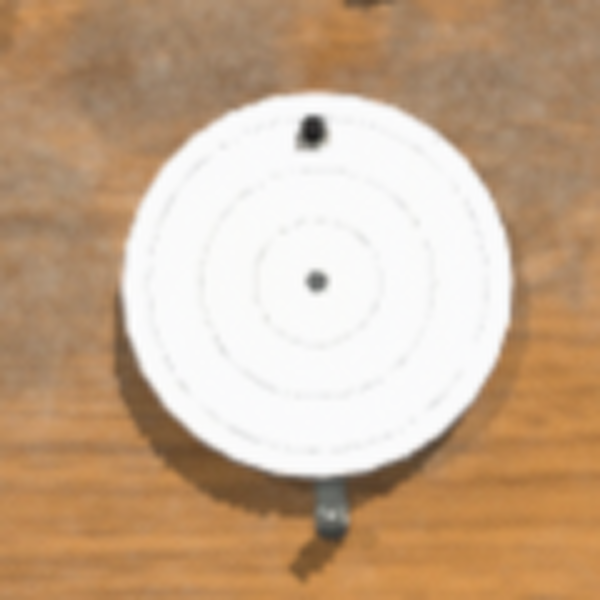

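View pics/scz.png

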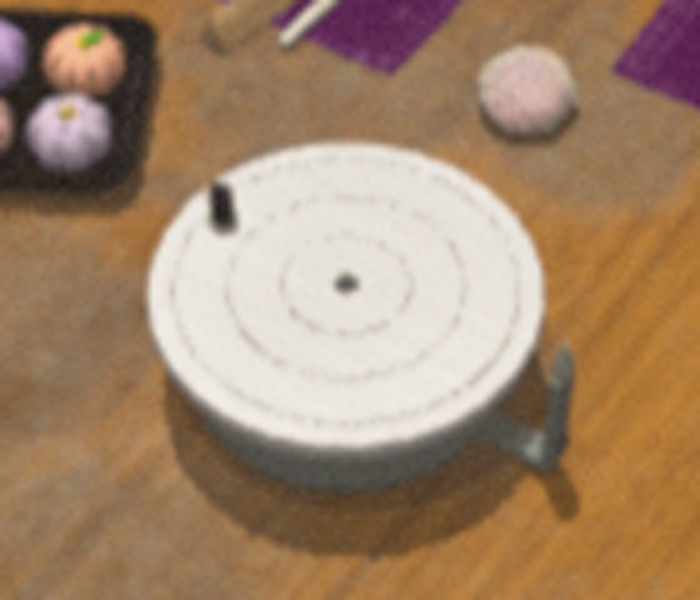

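```bash
cat > h.py <<'E'
from workcell import env
import numpy as np,cv2
def ray(n,uv,z,w=None):
    c=env.camera_info(n);T=c["camera_from_world"];R=T[:3,:3];o=-R.T@T[:3,3]
    d=R.T@np.array([(uv[0]-c["cx"])/c["fx"],(uv[1]-c["cy"])/c["fy"],1]);return o+d*(z-o[2])/d[2]
E
python3 - <<'E'
from h import *
p=lambda *a:print(*[x if isinstance(x,str) else np.round(x,1) for x in a])
h=[ray("top",(263.1,206.1),75),ray("scene",(269.1,216.5),75)]
p("hub",*h)
p("peg top",ray("top",(262.5,175.2),101),ray("scene",(243.2,197.5),101))
p("peg base",ray("scene",(245,205),77))
p("ptr",ray("top",(266,253),113),ray("scene",(313,229.7),113))
p("dough",ray("top",(345,199),19),"jig",ray("top",(144.4,246.3),60),"mug",ray("top",(399.7,250.7),60))
E
```

```text
hub [540.9  -7.9  75. ] [540.5  -8.8  75. ]
peg top [623.9  -7.  101. ] [626.7  -5.9 101. ]
peg base [619.5  -2.9  77. ]
ptr [405.2 -15.9 113. ] [402.9 -11.5 113. ]
dough [ 570.5 -247.    19. ] jig [431.1 326.2  60. ] mug [ 413.9 -390.7   60. ]
```

```bash
python3 -m handwheel '[[0,[0,0,0],[0,6.33,0]],[0,[0,0,0],[0,6.33,0]],[0,[0,0,0],[0,6.33,0]],[0,[0,0,0],[0,6.33,0]],[0,[-23,0,-33],[0,0,0]],[0,[-23,0,-33],[0,0,0]],[0,[-23,0,-33],[0,0,0]],[0,[-23,0,-33],[0,0,0]],[0,[-23,0,-33],[0,0,0]],[0,[-23,0,-33],[0,0,0]]]' 20
```

```text
time_s: 1.73
ee_pos: [384.6, -320.2, 214.2]
ee_rot: [-90.0, 0.0, 180.0]
force: [0.4, -0.0, 0.3]
gripper_width: 27.7
```

```bash
python3 -m handwheel '[[0,[-24,0,-34],[0,0,0]],[0,[-24,0,-34],[0,0,0]],[0,[-24,0,-34],[0,0,0]],[0,[-24,0,-34],[0,0,0]],[0,[-24,0,-34],[0,0,0]],[0,[-24,0,-34],[0,0,0]],[0,[-24,0,-34],[0,0,0]],[0,[-24,0,-34],[0,0,0]],[0,[0,41,0],[0,0,0]],[0,[0,40,0],[0,0,0]]]'
python3 - <<'E'
from h import *
s=env.state();print(s["qpos"],s["ee_pos"])
for n in("scene","top","wrist"):cv2.imwrite(f"pics/{n}1.png",env.grab_frame(n)[:,:,::-1])
a=[cv2.imread(f"pics/{n}1.png") for n in("scene","top")]
cv2.imwrite("pics/m1.png",np.hstack([cv2.resize(a[0][120:320,160:360],(400,400)),cv2.resize(a[1][120:320,160:360],(400,400))]))
E
```

```text
time_s: 2.57
ee_pos: [579.3, -47.7, 134.1]
ee_rot: [-90.0, 0.4, -179.8]
force: [-0.6, -0.2, -1.6]
gripper_width: 0.5
[-5.83896402e+00  2.21115804e+01  9.60201794e+01  1.70569236e-03
  6.14315073e+01  8.39320288e+01] [579.33056892 -47.67552196 134.08354201]
```

View pics/m1.png

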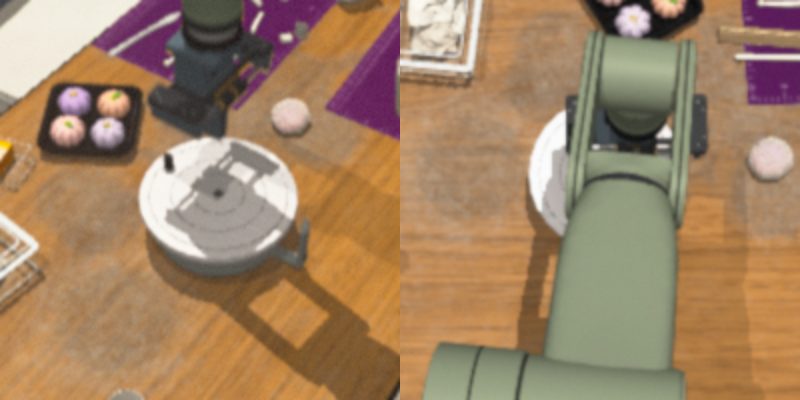

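View pics/wrist1.png

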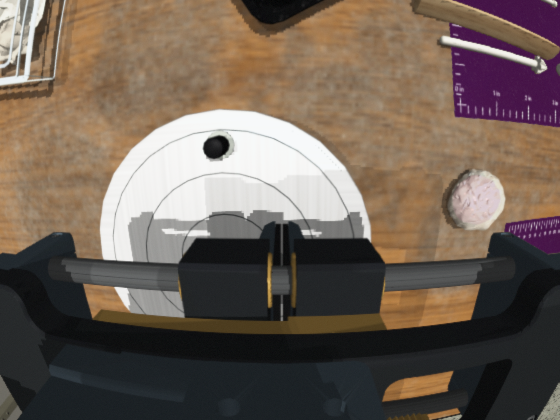

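```bash
python3 -m handwheel '[[0,[-20,0,0],[0,0,0]],[0,[-20,0,0],[0,0,0]],[0,[0,20,0],[0,0,0]],[0,[0,20,0],[0,0,0]],[0,[0,7,0],[0,0,0]],[0,[0,0,0],[0,0,0]],[0,[0,0,0],[0,0,0]],[0,[0,0,0],[0,0,0]],[0,[0,0,0],[0,0,0]],[0,[0,0,0],[0,0,0]]]'
python3 - <<'E'
from h import *
for n in("scene","wrist"):cv2.imwrite(f"pics/{n}2.png",env.grab_frame(n)[:,:,::-1])
a=[cv2.imread(f"pics/{n}2.png") for n in("scene","wrist")]
cv2.imwrite("pics/m2.png",np.hstack([cv2.resize(a[0][140:290,190:340],(400,400)),cv2.resize(a[1][60:310,120:370],(400,400))]))
E
```

```text
time_s: 3.55
ee_pos: [616.6, -50.0, 87.3]
ee_rot: [-90.0, 0.1, 180.0]
force: [-0.4, -0.4, 0.1]
gripper_width: 0.5
```

View pics/m2.png

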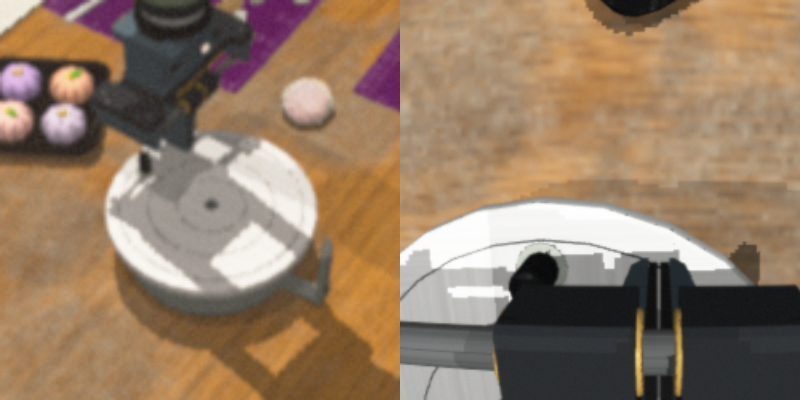

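```bash
python3 -m handwheel '[[0,[0,0,-6],[0,0,0]],[0,[0,0,-10],[0,0,0]],[0,[0,0,-14],[0,0,0]],[0,[0,0,-17],[0,0,0]],[0,[0,0,-18],[0,0,0]],[0,[0,0,0],[0,0,0]],[0,[0,-20,0],[0,0,0]],[0,[0,-25,15],[0,0,0]],[0,[0,0,25],[0,0,0]],[0,[0,0,15],[0,0,0]]]'
cat > look.py <<'E'
from h import *
import sys
s=env.state();t=s["time_s"]
f=env.grab_frame("scene")[:,:,::-1];k=sys.argv[1]
cv2.imwrite(f"pics/k{k}.png",cv2.resize(f[160:280,200:340],(700,600),interpolation=cv2.INTER_CUBIC))
print(t,np.round(s["ee_pos"],1),np.round(s["force"],1))
E
python3 look.py a; python3 look.py b
```

```text
time_s: 4.48
ee_pos: [616.9, -40.7, 132.6]
ee_rot: [-89.9, 0.2, -179.9]
force: [0.2, -0.2, -0.1]
gripper_width: 0.7
4.4833 [616.9 -40.7 132.6] [ 0.2 -0.2 -0.1]
4.5333 [616.  -43.2 131.3] [-0.1 -1.8 -0.1]
```

View pics/ka.png

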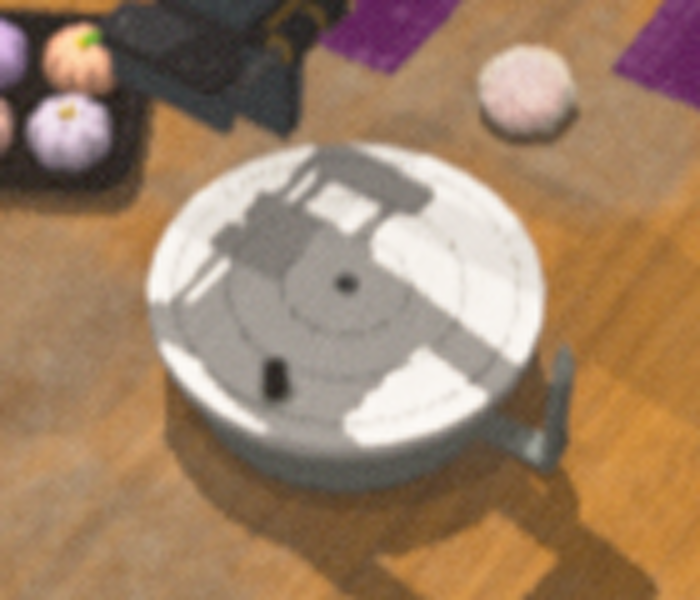

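View pics/kb.png

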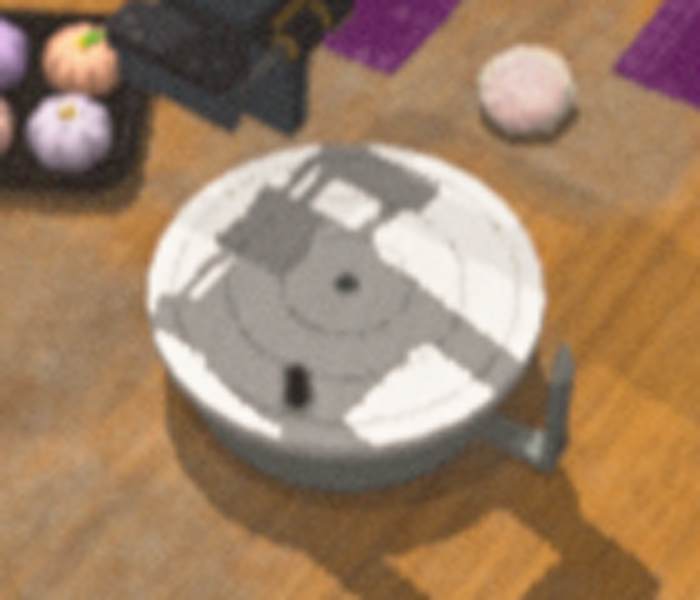

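```bash
cat > trk.py <<'E'
from h import *
H=np.array([540.7,-8.3]);P0=np.radians(182.3)
def ang(f):
    c=env.camera_info("scene");T=c["camera_from_world"];g=cv2.GaussianBlur(f.max(2).astype(np.float32),(3,3),0.7)
    ph=np.radians(np.arange(0,360,1.0))
    def samp(rs,zs,da):
        rr,zz=np.meshgrid(rs,zs);rr=rr.ravel();zz=zz.ravel()
        a=ph[:,None]+da
        X=np.stack([H[0]+rr*np.cos(a),H[1]+rr*np.sin(a),np.broadcast_to(zz,a.shape[:1]+zz.shape),np.ones(a.shape[:1]+zz.shape)],-1)@T.T
        u=(c["fx"]*X[...,0]/X[...,2]+c["cx"]).astype(np.float32);v=(c["fy"]*X[...,1]/X[...,2]+c["cy"]).astype(np.float32)
        return cv2.remap(g,u,v,cv2.INTER_LINEAR)
    zs=[80,86,92,98]
    core=samp([82,85,88],zs,0).mean(1)
    fl=np.minimum(samp([85],[78,84,90],0.26).min(1),samp([85],[78,84,90],-0.26).min(1))
    s=fl-core; i=int(np.argmax(s)); 
    w=np.clip(s,0,None)*(np.abs((np.arange(360)-i+180)%360-180)<8)
    d=((np.arange(360)-i+180)%360-180);o=i+(w*d).sum()/w.sum()
    return (np.radians(o)-P0)%(2*np.pi),s[i],core[i]
def look(save=None):
    s=env.state();f=env.grab_frame("scene")
    if save:cv2.imwrite(f"pics/{save}.png",cv2.resize(f[160:280,200:340,::-1],(700,600)))
    return s["time_s"],*ang(f)
E
python3 - <<'E'
from trk import *
print(ang(cv2.imread("pics/scene0.png")[:,:,::-1]))
for k in "xyz": print(look("t"+k))
E
```

```text
(np.float64(3.1374721445777487), np.float32(163.5929), np.float32(63.41705))
(4.5833, np.float64(5.120454997748773), np.float32(109.12346), np.float32(54.16176))
(4.6333, np.float64(5.258854778356701), np.float32(106.441086), np.float32(57.514874))
(4.6833, np.float64(5.393892398609598), np.float32(103.49313), np.float32(59.559383))
```

View pics/tz.png

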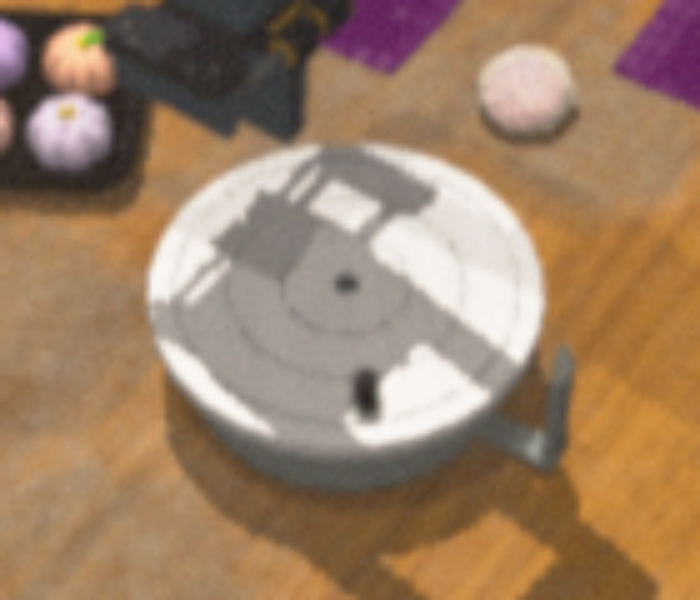

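```bash
python3 -m handwheel '[[0,[16,0,0],[0,0,0]],[0,[16,0,0],[0,0,0]],[0,[16,0,0],[0,0,0]],[0,[0,15,0],[0,0,0]],[0,[0,15,0],[0,0,0]],[0,[0,13,0],[0,0,0]],[0,[0,0,0],[0,0,0]],[0,[0,0,0],[0,0,0]],[0,[0,0,0],[0,0,0]],[0,[0,0,0],[0,0,0]]]'
python3 - <<'E'
from trk import *
for k in "pqr": print(look("t"+k))
print(env.state()["ee_pos"])
E
```

```text
time_s: 5.57
ee_pos: [568.6, -39.6, 88.7]
ee_rot: [-90.0, 0.1, -180.0]
force: [-0.2, 0.4, 0.2]
gripper_width: 0.6
(5.5667, np.float64(1.546684054885425), np.float32(75.48535), np.float32(55.379807))
(5.6167, np.float64(1.6482982799950898), np.float32(41.307037), np.float32(76.98341))
(5.6667, np.float64(1.8290475598529259), np.float32(9.106182), np.float32(51.70937))
[568.35318718 -39.81705269  88.63190997]
```

View pics/tr.png

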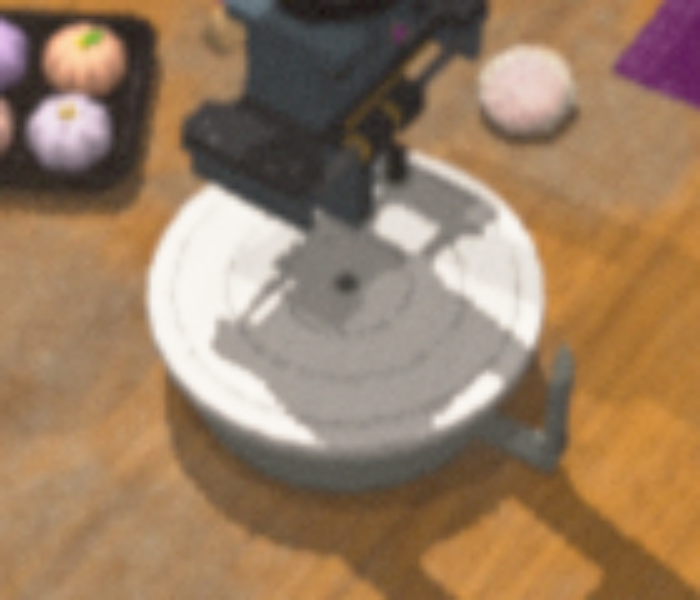

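```bash
python3 -m handwheel '[[0,[0,4,0],[0,0,0]],[0,[0,4,0],[0,0,0]],[0,[0,0,0],[0,0,0]],[0,[0,0,0],[0,0,0]],[0,[0,0,0],[0,0,0]],[0,[0,0,0],[0,0,0]],[0,[0,0,0],[0,0,0]],[0,[0,0,0],[0,0,0]],[0,[0,0,0],[0,0,0]],[0,[0,0,0],[0,0,0]]]'
python3 - <<'E'
from trk import *
for k in "ghi": print(look("t"+k))
print(env.state()["ee_pos"],env.state()["force"])
E
```

```text
time_s: 6.55
ee_pos: [567.9, -39.9, 80.0]
ee_rot: [-90.0, 0.0, 180.0]
force: [-0.1, -0.5, 0.3]
gripper_width: 0.6
(6.55, np.float64(3.949064722605008), np.float32(91.34528), np.float32(81.053))
(6.6, np.float64(4.073649260101407), np.float32(87.16273), np.float32(76.48611))
(6.65, np.float64(4.2025274057632185), np.float32(107.85973), np.float32(67.56194))
[567.92925103 -39.81443193  79.97988612] [0.43436772 0.26869461 0.05760767]
```

View pics/ti.png

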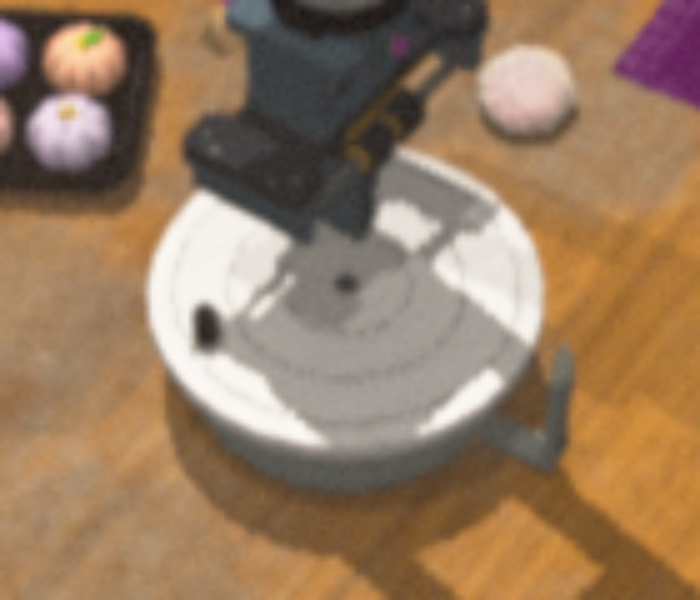

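```bash
python3 - <<'E'
from trk import *
for k in "jk": print(look("t"+k))
print(env.state()["time_s"])
E
```

```text
(6.7, np.float64(4.326618390988962), np.float32(122.1398), np.float32(62.50386))
(6.75, np.float64(4.441884798660723), np.float32(129.06458), np.float32(61.708206))
6.8
```

```bash
python3 -m handwheel '[[0,[0,0,0],[0,0,0]],[0,[0,0,0],[0,0,0]],[0,[0,0,0],[0,0,0]],[0,[0,0,0],[0,0,0]],[0,[0,0,0],[0,0,0]],[0,[0,0,0],[0,0,0]],[0,[0,0,0],[0,0,0]],[0,[0,0,0],[0,0,0]],[0,[0,3,0],[0,0,0]],[0,[0,8,0],[0,0,0]]]'
python3 - <<'E'
from trk import *
for k in "lmno": print(look("t"+k))
print(env.state()["ee_pos"],env.state()["force"])
E
```

```text
time_s: 7.63
ee_pos: [570.6, -39.3, 74.9]
ee_rot: [-90.1, 0.4, 180.0]
force: [-17.4, 6.6, 85.5]
gripper_width: 0.2
(7.6333, np.float64(6.268205531802603), np.float32(108.95169), np.float32(55.012234))
(7.6833, np.float64(6.27563418200654), np.float32(111.38983), np.float32(53.99051))
(7.7333, np.float64(6.276058696014685), np.float32(111.69388), np.float32(53.92534))
(7.7833, np.float64(6.276884430508233), np.float32(110.20326), np.float32(54.914944))
[570.90997175 -39.2260087   75.17097202] [-4.94349376  2.96502213 33.71423832]
```

View pics/to.png

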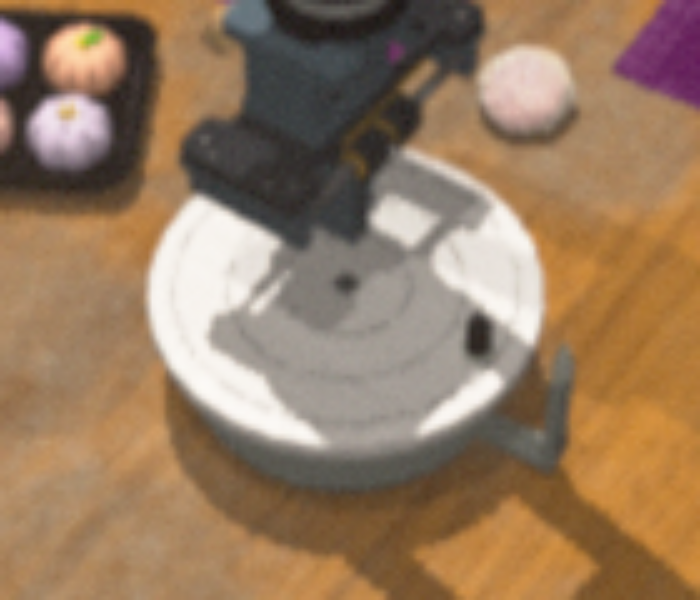

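```bash
python3 -m handwheel '[[0,[0,-1,0],[0,0,0]],[0,[0,-1,0],[0,0,0]],[0,[0,-1,0],[0,0,0]],[0,[0,-1,0],[0,0,0]],[0,[0,-0.5,0],[0,0,0]],[0,[0,0,0],[0,0,0]],[0,[0,0,0],[0,0,0]],[0,[0,0,0],[0,0,0]],[0,[0,0,0],[0,0,0]],[0,[0,0,0],[0,0,0]]]'
python3 - <<'E'
from trk import *
for k in "AB": print(look("u"+k))
print(env.state()["ee_pos"],env.state()["force"])
E
```

```text
time_s: 8.67
ee_pos: [569.8, -39.8, 75.3]
ee_rot: [-90.0, 0.3, 180.0]
force: [0.9, 0.5, 9.5]
gripper_width: 0.6
(8.6667, np.float64(6.2390616503267555), np.float32(107.729126), np.float32(56.650043))
(8.7167, np.float64(6.238324957191168), np.float32(107.64029), np.float32(56.08341))
[569.77298168 -39.84393739  75.26972546] [ 0.24880076  0.5931928  10.74779047]
```

```bash
python3 -m handwheel '[[0,[0,-12,0],[0,0,0]],[0,[0,-20,0],[0,0,0]],[0,[0,-20,0],[0,0,0]],[0,[0,-20,0],[0,0,0]],[0,[0,-20,0],[0,0,0]],[0,[0,-20,0],[0,0,0]],[0,[0,-20,0],[0,0,0]],[0,[0,0,0],[0,0,0]],[0,[0,0,0],[0,0,0]],[0,[0,0,0],[0,0,0]]]'
python3 - <<'E'
from trk import *
for k in "CDE": print(look("u"+k))
print(env.state()["ee_pos"],env.state()["force"])
E
```

```text
time_s: 9.6
ee_pos: [567.2, -39.8, 204.1]
ee_rot: [-90.0, -0.1, 180.0]
force: [-0.3, 0.7, -0.6]
gripper_width: 0.4
(9.6, np.float64(6.202500756423666), np.float32(104.67288), np.float32(59.58731))
(9.65, np.float64(6.202113387551779), np.float32(104.12837), np.float32(60.08171))
(9.7, np.float64(6.201913202924915), np.float32(103.738525), np.float32(60.280945))
[567.13546562 -39.78840621 203.86385106] [ 0.6941906  -0.25098579 -0.55314534]
```

View pics/uE.png

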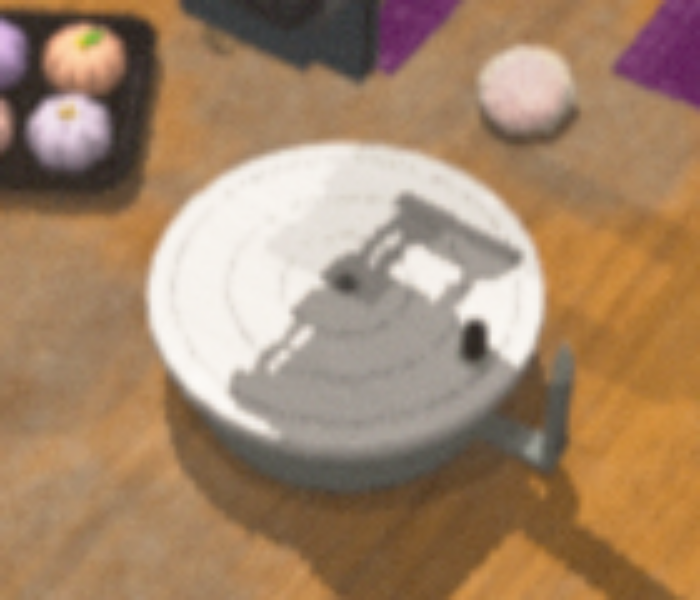

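```bash
python3 - <<'E'
from trk import *
print(look("fin"))
print(env.job_done())
E
```

```text
(9.75, np.float64(6.201506145859118), np.float32(104.5285), np.float32(60.294083))
the job is handed in; nothing more can be done
None
```

I flicked the peg with the shut fingertips and the wheel spun anticlockwise at about 2.8 rad/s. The peg passed the pointer once with the hand clear. When it came round the second time I pressed a fingertip on the clear inner part of the disc, and the wheel stopped at the pointer. I then lifted the hand about 130 mm above the disc and handed the job in at 9.8 s; it reported no verdict.

- **Wheel position:** my last reading was about 6.20 rad, roughly 0.08 rad before the pointer, with 0.2 rad allowed. It stopped at about 6.28 and was nudged back a little as I took the finger off.
- **At rest:** the last four pictures put the wheel's drift below 0.01 rad/s.
- **Pointer direction:** the two cameras disagreed by about 2 degrees, so I used the average. With either camera alone the offset would be about 0.06 to 0.10 rad, still inside the limit.
- **Forces:** the highest wrist force I read was about 85 N, at the moment of braking (limit 120 N). Readings after the lift were near zero.
- **Surroundings:** the turntable and dough show no visible shift in the last scene picture. I did not measure the mug and jigger again, but the hand never came near them after the start. The top camera could not confirm the final position because the arm blocked its view.

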